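# Unlatch a ratchet-propped writing board and fold it flat

### The arm

A 6-joint arm with a two-finger parallel gripper is mounted at the origin on the work surface. World frame = base frame: x ahead of the robot, y to its left, z up, the work surface at z = 0. Lengths are in mm, angles in rad, forces in N, time in s.
With the tool pointing down it reaches from about 375 to 825 mm from the base axis. Payload 5.5 kg.
Tool frame: the origin (TCP) lies at the centre of the arm's flange, where the gripper is bolted on; the fingertips stand 173 mm ahead of it and the grasp point (between the pads) lies 155 mm ahead of it; x points along the fingers, y is the direction in which the jaws open and shut, and the axes are right-handed (so a half turn about x gives the same grasp; the last joint's range is limited). The gripper opens to 85 mm and grips with 20 to 120 N. Pads are 22 mm wide; open, the fingers measure 114 mm over their backs; the gripper's body (76 mm by 85 mm) begins 54 mm behind the grasp point. The pads swing forward as they close: fully open they stand 13 mm farther back than shut.
Start: joints at [1.249, 0.314, -0.047, 1.21, 0, 1.571], TCP at [189.762, 569.198, 404.699] pointing down, gripper open.
Joint ranges: [-2.67, 2.67], [-0.69, 1.73], [-1.03, 1.25], [-2.08, 2.16], [-1.42, 1.45], [-3.14, 3.14]. Speed limits (rad/s): [2.39, 2.39, 3.01, 3.14, 3.14, 3.14].

### API

Orientations are given as a unit quaternion [w, x, y, z].
In Python, from cell import get_state, grab_frame, hand_in, search_frame, cut_out gives the robot as it stands.
- The arm moves only by the tool send_rows, never from a script. Its argument "steps" is a list of rows, each an object of numbers: "fingers": the finger opening in mm, from 0 to 85.4; "tx", "ty", "tz": the shift along the world's x, y, z in mm; "turn": the turn about the world's z in degrees. A call has exactly 10 rows; each row shifts and turns the commanded pose from where the row before left it; what a row does not reach is not made up. A row lasts 1/8 s, in which the tool goes at most 62.5 mm and 10.7 degrees, less where a joint would pass 70% of its speed; a pose out of reach is approached as far as the arm can. A call is refused whole if a number of a shift passes 62.5 or a number of a turn 10.7, either way. A call with a gripper value outside its range is refused whole. The fingers move at their own pace and stop on an object; "squeeze" is the grip in N (left out, the last holds). Time passes only in rows, so rows that do not move let the fingers close, or fill a call up. It gives the time, the measured TCP pose, the force and the opening at its end, in the units of the state.
- get_state(): the state, without advancing time (a new reading comes with each control period).
- grab_frame(name): name is "scene" or "top" or "wrist"; returns a dict with "frame" (480x640x3 uint8, blue, green, red), "depth" (480x640 float32, mm along the optical axis (not along the pixel's ray), 0 where there is no reading), "fx", "fy", "cx", "cy" (pixels), "R" (3x3) and "t" (3): a world point X has camera coordinates R X + t. Camera axes: x right, y down, z forward; pixel columns grow to the right and rows downward; lengths in mm; the calibration is good to about 2 mm. A picture is of the moment at which its call begins.
- hand_in(): hands the job in, once; it reports no verdict.
Trained networks look in the newest picture that a camera, given by its name, has taken for a name from the list of things; names that differ only in an ending like _2 or _b are one class to them, and where a whole thing is asked for, a point or a joint stands for the part that bears it (a point fixed in the world has none). Each returns a list of dicts, best first, with "conf" (0 to 1); they miss things now and then, are a little off and sometimes report something else, mostly with a low value. They report only what shows in the picture. A call takes as long as a camera call.
- search_frame(query, camera): "position" ([x, y, z] in mm, in world coordinates, good to about 4 mm: the middle of the surface that is visible of it).
- cut_out(query, camera): "mask" (480x640 bool, what is visible of it).
The state is a dict: "time": time; "q": joint angles; "joint_velocities": joint speeds; "joint_torque": joint torques, N m; "tool_pos": TCP position; "orientation": TCP orientation; "ft_force": force on the tool from outside, world axes, zero at the start; "moment": the same for the moment, N m; "gripper_width": finger opening in mm.
Only numpy, scipy, OpenCV 4.12 (cv2) and the standard library are available. Lean on these libraries where they do the work, as an engineer would, in place of code of your own. Each camera call takes 0.05 s, during which the arm holds its last target. There are 200 camera calls.

### The job

The small tilting writing board on the lab van's bench is propped up on its ratchet and has to be folded flat before the van drives off. Take it by the blue bar, raise it through the remaining notches and on past the top, leaning firmly but gently against the sprung stop until the pawl flips out, then lower it without letting it drop until it lies flat on its rests, and let go. Never force the mechanism, and leave the bottles and caps where they are.

Things in the scene. Friction and masses are not known exactly. Their poses are not given: they have to be found in the camera images.
- stand: Grey base, 330 x 360 x 12 mm, fixed to the bench. Origin on the bench under the middle of the board's hinge; x from hinge towards the free edge (away from the robot at yaw 0), y along the hinge, z up. The hinge axis is 100 mm above the origin. Unpowered ratchet at the side y = +145 to +180 mm: it lets the board rise and blocks it going down until the pawl is flipped out.
- board: White writing board, 175 x 220 x 10 mm, 0.6 to 1.0 kg all told, hinged along its near edge. Origin mid-hinge; x along the board to the free edge, y along the hinge, z its normal. The tilt of z is the board's angle: 0 flat on its rests, about 0.35 to 0.8 rad at the start, notches every 0.18 rad (each felt as under 2 N at the bar). Damped hinge, 0.4 N m s/rad; move the bar at 0.15 m/s or less.
- bar (a point): Middle of the blue round grip bar, 12 mm thick, along y, 60 mm beyond the board's edge, 160 mm free between its two arms. On the board's x axis 235 mm from the hinge axis: 100 mm above the bench when flat, up to 325 mm at the top. Hold it from above, one finger on the hinge side, one beyond; the gripper can stay pointing down, the bar turns between the fingers.
- rests (a point): Point midway between the tops of the two soft black rubber rests that the board lies on when flat. TOP STOP: raised, the board meets a spring plunger at an angle between 0.92 and 1.21 rad; unknown, as the ratchet wheel's setting on the shaft varies, so feel for it. It gives 1 mm at the bar per 2.3 N. A push of 13 to 15 N, square to the board, beyond what holds it up flips the pawl; over 20 N is forcing it.
- pawl_pivot (a point): Fixed pivot of the steel pawl with red flag and ball, beside the toothed wheel (radius 90 mm). Flag leaning to the wheel: holding; leaning away: flipped out, takes 0.3 s. Once out it stays out and the board goes down freely; near flat a pin sets it back. If not flipped, the board catches hard on the notch below: over 15 N down on the bar forces it; lift again instead.
- amber_bottle_mid (a point): Centre of a loose amber glass bottle with a red cap, 60 mm wide, 125 mm tall. Leave alone.
- jug_mid (a point): Centre of a loose pale plastic jug with a blue cap, 85 x 85 mm, 172 mm tall; the point is 75 mm above its foot. Leave alone.
- blue_cap_mid (a point): Centre of a loose blue screw cap, 52 mm wide, 18 mm tall, lying beyond the board. Leave alone.
- red_cap_mid (a point): Centre of a loose red screw cap, 38 mm wide, 24 mm tall, lying beyond the board. Leave alone.

How it is judged (in metres and radians):
On the way:
1. the board is raised past its top notch to the sprung stop (angle between board's own z axis and vertical above 0.94 rad), for 0.1 s.
At the end, for the whole second after the job is handed in: The board lies flat on its rests (within 0.02 rad) and still, released; bottle, jug and both caps are within 20 mm of where they stood (angle between board's own z axis and vertical below 0.02 rad and angular speed of board below 0.05 rad/s and distance of each of amber_bottle_mid, jug_mid, blue_cap_mid, red_cap_mid from where it was at the start of the episode below 0.02 m); the robot touches nothing.
It fails at once if the ratchet, stop or rests are forced: the load between the board with its wheel and the stand with its pawl and stop exceeds 65 N (over 20 N at the bar) (contact force between board and stand above 65 N).
It fails at once if the board is dropped or flung: it turns faster than 1.1 rad/s (angular speed of board above 1.1 rad/s).
It fails at once if a bottle or cap is moved by more than 20 mm (distance of any of amber_bottle_mid, jug_mid, blue_cap_mid, red_cap_mid from where it was at the start of the episode above 0.02 m).
It also fails if it takes over 72 s, if anything falls off the work surface, if the arm or the gripper's body presses on something with over 40 N, if the wrist force passes 120 N, or if a joint passes its speed limit or range.

## Working session

There is one attempt and no reset: what is moved stays moved. The work goes in short steps, Python scripts to look and compute and a tool call to move; the robot and the scene stay as the last step left them, time stands still between calls to the robot, and variables do not carry over. Pictures are saved under pics/ and viewed, about 8 in all and at most 12, crops included, and the job is handed in when it is done.

Besides the shell and the picture viewer there is one more tool, called as name(argument=value, ...), one argument or row to a line, values as JSON. send_rows: Moves the arm, as the interface text tells. Its arguments: {"type":"object","properties":{"steps":{"type":"array","items":{"type":"object","properties":{"fingers":{"type":"number"},"tx":{"type":"number"},"ty":{"type":"number"},"tz":{"type":"number"},"turn":{"type":"number"}}}},"squeeze":{"type":"number"}},"required":["steps"]}

```bash
mkdir -p pics; python3 - <<'E'
from cell import *
import cv2,numpy as np
s=get_state();print({k:np.round(v,3).tolist() for k,v in s.items()})
ims=[]
for c in ("scene","top"):
    f=grab_frame(c);ims.append(f["frame"])
    print(c,f["fx"],f["cx"],np.round(f["R"],2).tolist(),np.round(f["t"]).tolist())
    for q in ("bar","board","stand","rests","pawl_pivot","amber_bottle_mid","jug_mid","blue_cap_mid","red_cap_mid"):
        print(q,[(np.round(d["position"]).tolist(),round(d["conf"],2)) for d in search_frame(q,c)[:2]])
cv2.imwrite("pics/a.png",cv2.resize(ims[0],(800,600)));cv2.imwrite("pics/b.png",cv2.resize(ims[1],(800,600)))
E
```

```text
{'time': 0.0, 'q': [1.249, 0.314, -0.048, 1.21, -0.0, 1.571], 'joint_velocities': [-0.001, 0.001, 0.001, 0.0, 0.001, 0.001], 'joint_torque': [-0.001, -53.959, 33.975, 0.019, 0.0, 0.0], 'tool_pos': [189.683, 568.92, 403.84], 'orientation': [0.698, 0.113, 0.698, -0.114], 'ft_force': [0.22, -0.631, 0.719], 'moment': [-0.009, -0.03, 0.026], 'gripper_width': 85.408}
scene 584.2312059811786 323.00602030780243 [[0.32, 0.95, -0.01], [0.74, -0.25, -0.62], [-0.59, 0.19, -0.78]] [-203.0, -359.0, 1529.0]
bar [([479.0, -4.0, 155.0], 0.6)]
board [([480.0, -3.0, 152.0], 0.7), ([533.0, -42.0, 14.0], 0.64)]
stand [([533.0, -46.0, 12.0], 0.9)]
rests [([534.0, -48.0, 14.0], 0.73)]
pawl_pivot [([533.0, -46.0, 15.0], 0.95)]
amber_bottle_mid [([505.0, -267.0, 82.0], 0.78)]
jug_mid [([485.0, 266.0, 105.0], 0.69)]
blue_cap_mid [([733.0, 63.0, 15.0], 0.98)]
red_cap_mid [([768.0, -37.0, 28.0], 0.66)]
top 583.6516296768269 319.05749308524236 [[0.01, -1.0, 0.02], [-0.98, -0.01, -0.19], [0.19, -0.01, -0.98]] [25.0, 569.0, 1245.0]
bar [([488.0, -21.0, 157.0], 0.95)]
board [([491.0, -26.0, 152.0], 0.95)]
stand [([393.0, -8.0, 10.0], 0.78)]
rests [([391.0, -12.0, 12.0], 0.74)]
pawl_pivot [([392.0, -6.0, 12.0], 0.83)]
amber_bottle_mid [([474.0, -257.0, 86.0], 0.59)]
jug_mid [([392.0, -7.0, 13.0], 0.63), ([451.0, 275.0, 128.0], 0.58)]
blue_cap_mid [([728.0, 68.0, 17.0], 0.64)]
red_cap_mid [([762.0, -38.0, 26.0], 0.63)]
```

View pics/a.png

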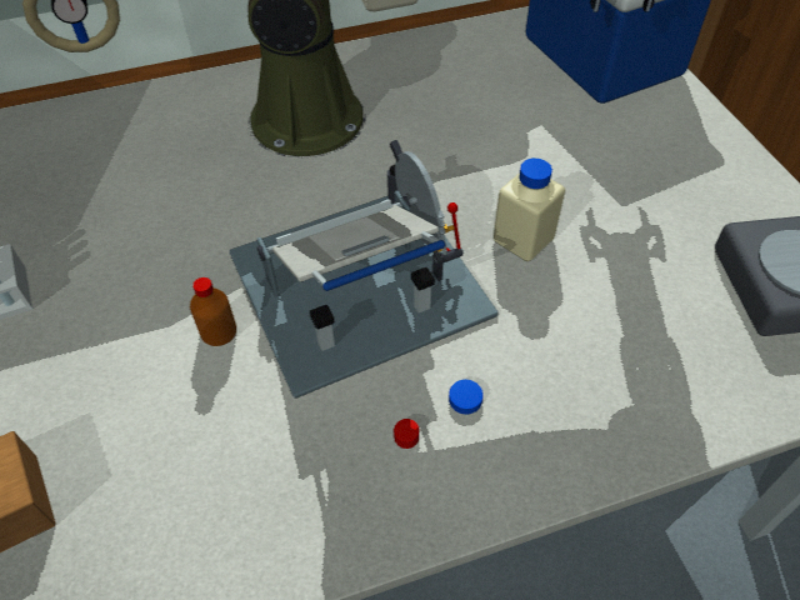

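View pics/b.png

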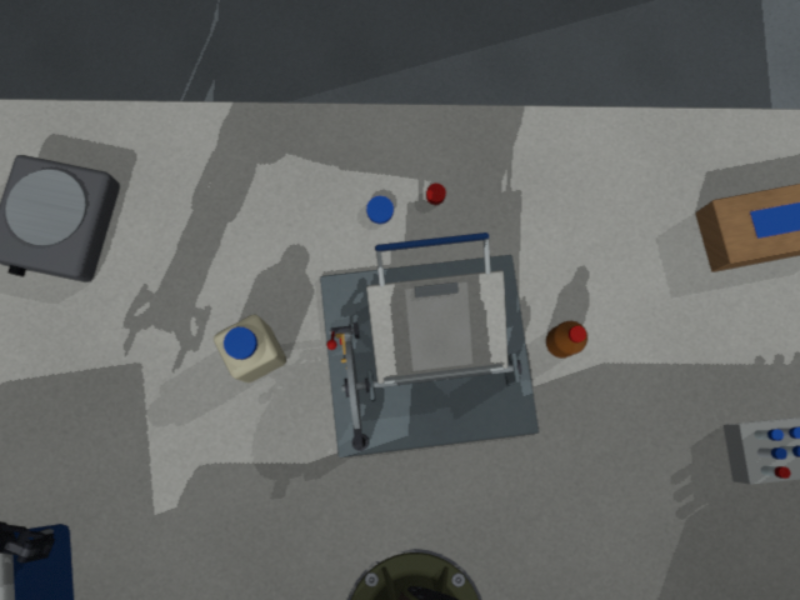

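The pictures show the board propped up, wheel and pawl (red flag) on its +y side, in both views. The bar runs (378,247)–(488,236) in the top picture, so the stand is yawed slightly. The caps lie beyond it at (380,209) and (436,193). Next I measure the bar and board from depth.

```bash
cat > h.py <<'E'
from cell import *
import cv2,numpy as np
def cloud(f):
    v,u=np.mgrid[0:480,0:640];z=f["depth"]
    P=np.stack([(u-f["cx"])/f["fx"]*z,(v-f["cy"])/f["fy"]*z,z],-1)
    return (P-f["t"])@np.asarray(f["R"])   # R^T(P-t)
def bar(c="top"):
    f=grab_frame(c);P=cloud(f);im=f["frame"].astype(int)
    m=(im[...,0]>1.6*im[...,2])&(im[...,0]>im[...,1]*1.3)&(f["depth"]>0)
    m&=(P[...,2]>80)&(abs(P[...,1]+25)<140)&(P[...,0]>380)&(P[...,0]<720)
    B=P[m];return f,P,B
E
python3 - <<'E'
from h import *
for c in("top","scene"):
    f,P,B=bar(c);cen=np.median(B,0)
    _,_,V=np.linalg.svd(B-B.mean(0));d=V[0];d*=np.sign(d[1])
    t=(B-B.mean(0))@d
    lo,hi=np.percentile(t,[1,99]);print(c,len(B),cen.round(1),d.round(3),(B.mean(0)+d*(lo+hi)/2).round(1),round(hi-lo))
    cut_out("board",c)
    k=cut_out("board",c)[0]["mask"];k=cv2.erode(k.astype(np.uint8),np.ones((5,5)))>0
    Q=P[k&(f["depth"]>0)];Q=Q[Q[:,2]>80]
    med=Q
    for i in range(6):
        m=med.mean(0);_,_,W=np.linalg.svd(med-m,full_matrices=False);n=W[2]*np.sign(W[2][2]);r=(Q-m)@n;med=Q[abs(r)<(8 if i<3 else 4)]
    print("board",len(Q),len(med),m.round(1),n.round(3),"tilt",np.arccos(n[2]).round(3),"yaw",np.arctan2(-n[1],-n[0]).round(3))
E
```

```text
top 446 [615.3 -20.  225. ] [-0.127  0.992  0.003] [615.  -19.2 224.9] 171
board 8447 7054 [493.4 -34.  153.5] [-0.506 -0.063  0.86 ] tilt 0.535 yaw 0.124
scene 707 [618.8 -22.4 223.6] [-0.115  0.993  0.025] [618.  -19.4 222.1] 175
board 5154 3757 [504.8 -31.  159.5] [-0.492 -0.061  0.868] tilt 0.519 yaw 0.124
```

Bar centre is about (616, -19.5, 219), angle 0.53 rad, yaw 0.12. Height and reach agree. I'll move above the bar.

send_rows(
  steps=[
    {"tz": 5,"tx": 21,"ty": -29,"turn": -3.2},
    {"tz": 5,"tx": 21,"ty": -29,"turn": -3.2},
    {"tz": 5,"tx": 21,"ty": -29,"turn": -3.2},
    {"tz": 5,"tx": 21,"ty": -29,"turn": -3.2},
    {"tz": 5,"tx": 21,"ty": -29,"turn": -3.2},
    {"tz": 5,"tx": 21,"ty": -29,"turn": -3.2},
    {"tz": 5,"tx": 21,"ty": -29,"turn": -3.2},
    {"tz": 5,"tx": 21,"ty": -29,"turn": -3.2},
    {"tz": 5,"tx": 21,"ty": -29,"turn": -3.2},
    {"tx": 21,"ty": -29,"turn": -3.2},
  ],
)

```text
invalid input
```

send_rows(
  steps=[
    {"tx": 21,"ty": -29,"turn": -3.2},
    {"tx": 21,"ty": -29,"turn": -3.2},
    {"tx": 21,"ty": -29,"turn": -3.2},
    {"tx": 21,"ty": -29,"turn": -3.2},
    {"tx": 21,"ty": -29,"turn": -3.2},
    {"tx": 21,"ty": -29,"turn": -3.2},
    {"tx": 23,"ty": -30,"turn": -3.5},
    {"tx": 22,"ty": -30,"turn": -3.5},
    {"tx": 0,"ty": 0},
    {"tx": 0},
  ],
)

```text
invalid input
```

```bash
python3 - <<'E'
from h import *
s=get_state();print({k:np.round(s[k],3).tolist() for k in("time","q","tool_pos","orientation","ft_force","moment","gripper_width")})
f,P,B=bar("wrist");print(len(B),np.median(B,0),B.min(0),B.max(0))
cv2.imwrite("pics/c.png",f["frame"])
E
```

```text
{'time': 1.3, 'q': [1.249, 0.314, -0.047, 1.21, 0.0, 1.571], 'tool_pos': [189.771, 569.204, 404.68], 'orientation': [0.698, 0.113, 0.698, -0.113], 'ft_force': [0.188, -1.115, -0.206], 'moment': [0.086, -0.021, 0.024], 'gripper_width': 85.141}
  return _methods._mean(a, axis=axis, dtype=dtype,
  ret = um.true_divide(
Traceback (most recent call last):
ValueError: zero-size array to reduction operation minimum which has no identity
```

Refused; probably each row needs every key.

send_rows(
  steps=[
    {"fingers": 85,"tz": 5,"tx": 21,"ty": -29,"turn": -3.2},
    {"fingers": 85,"tz": 5,"tx": 21,"ty": -29,"turn": -3.2},
    {"fingers": 85,"tz": 5,"tx": 21,"ty": -29,"turn": -3.2},
    {"fingers": 85,"tz": 5,"tx": 21,"ty": -29,"turn": -3.2},
    {"fingers": 85,"tz": 5,"tx": 21,"ty": -29,"turn": -3.2},
    {"fingers": 85,"tz": 5,"tx": 21,"ty": -29,"turn": -3.2},
    {"fingers": 85,"tz": 5,"tx": 21,"ty": -29,"turn": -3.2},
    {"fingers": 85,"tz": 5,"tx": 21,"ty": -29,"turn": -3.2},
    {"fingers": 85,"tz": 5,"tx": 21,"ty": -29,"turn": -3.2},
    {"fingers": 85,"tz": 0,"tx": 21,"ty": -29,"turn": -3.2},
  ],
  squeeze=60,
)

```text
time: 2.6
tool_pos: [400.4, 278.3, 450.3]
orientation: [0.64, 0.302, 0.639, -0.301]
ft_force: [1.1, 0.1, -0.7]
gripper_width: 85.0
```

send_rows(
  steps=[
    {"fingers": 85,"tz": 0,"tx": 21,"ty": -29,"turn": -3.2},
    {"fingers": 85,"tz": 0,"tx": 21,"ty": -29,"turn": -3.2},
    {"fingers": 85,"tz": 0,"tx": 21,"ty": -29,"turn": -3.2},
    {"fingers": 85,"tz": 0,"tx": 21,"ty": -29,"turn": -3.2},
    {"fingers": 85,"tz": 0,"tx": 21,"ty": -29,"turn": -3.2},
    {"fingers": 85,"tz": 0,"tx": 21,"ty": -29,"turn": -3.2},
    {"fingers": 85,"tz": 0,"tx": 23,"ty": -30,"turn": -3.3},
    {"fingers": 85,"tz": 0,"tx": 23,"ty": -31,"turn": -3.3},
    {"fingers": 85,"tz": 0,"tx": 22,"ty": -31,"turn": -3.0},
    {"fingers": 85,"tz": 0,"tx": 22,"ty": -31,"turn": -3.0},
  ],
)

```text
time: 3.85
tool_pos: [616.4, -18.9, 449.7]
orientation: [0.532, 0.466, 0.532, -0.465]
ft_force: [-0.8, 0.4, 1.1]
gripper_width: 85.1
```

```bash
python3 - <<'E'
from h import *
s=get_state();print({k:np.round(s[k],3).tolist() for k in("time","q","tool_pos","orientation","ft_force","moment","gripper_width")})
f,P,B=bar("wrist");print(len(B))
cv2.imwrite("pics/c.png",f["frame"])
if len(B): print(np.median(B,0),B.min(0),B.max(0))
E
```

```text
{'time': 3.85, 'q': [-0.031, 0.334, 0.083, 1.319, 0.0, 1.406], 'tool_pos': [616.419, -18.91, 449.73], 'orientation': [0.532, 0.466, 0.532, -0.465], 'ft_force': [-0.757, 0.369, 1.138], 'moment': [-0.005, -0.057, -0.037], 'gripper_width': 85.089}
5217
[612.30832911  -1.32055019 225.30802825] [ 598.45965761 -105.27518238  220.0950005 ] [629.86109939  71.59268179 228.57077761]
```

View pics/c.png

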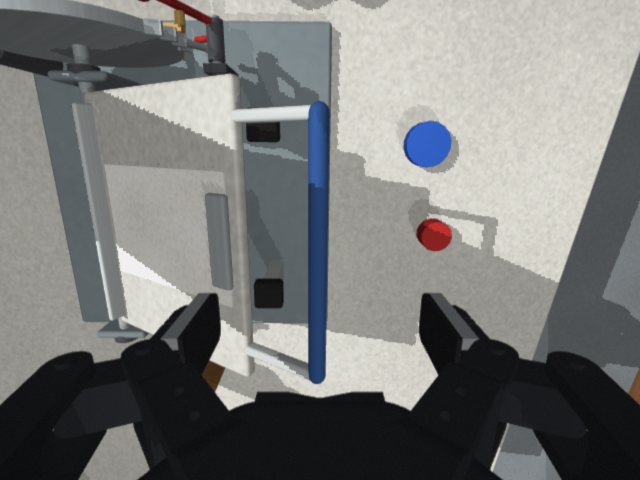

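The wrist view shows the bar centred between the fingers and parallel to the pads, from (318,105) to (317,380), middle at about (614, -17, 220). I'll go down 76 mm with the fingers part closed, then close.

send_rows(
  steps=[
    {"fingers": 50,"tz": 0,"tx": -1,"ty": 2,"turn": 0},
    {"fingers": 50,"tz": -10,"tx": 0,"ty": 0,"turn": 0},
    {"fingers": 50,"tz": -12,"tx": 0,"ty": 0,"turn": 0},
    {"fingers": 50,"tz": -12,"tx": 0,"ty": 0,"turn": 0},
    {"fingers": 50,"tz": -12,"tx": 0,"ty": 0,"turn": 0},
    {"fingers": 50,"tz": -12,"tx": 0,"ty": 0,"turn": 0},
    {"fingers": 50,"tz": -10,"tx": 0,"ty": 0,"turn": 0},
    {"fingers": 50,"tz": -8,"tx": 0,"ty": 0,"turn": 0},
    {"fingers": 30,"tz": 0,"tx": 0,"ty": 0,"turn": 0},
    {"fingers": 30,"tz": 0,"tx": 0,"ty": 0,"turn": 0},
  ],
)

```text
time: 5.15
tool_pos: [614.9, -15.8, 374.1]
orientation: [0.533, 0.465, 0.533, -0.465]
ft_force: [0.5, -1.6, 0.2]
gripper_width: 30.1
```

send_rows(
  steps=[
    {"fingers": 20,"tz": 0,"tx": 0,"ty": 0,"turn": 0},
    {"fingers": 16,"tz": 0,"tx": 0,"ty": 0,"turn": 0},
    {"fingers": 13,"tz": 0,"tx": 0,"ty": 0,"turn": 0},
    {"fingers": 10,"tz": 0,"tx": 0,"ty": 0,"turn": 0},
    {"fingers": 5,"tz": 0,"tx": 0,"ty": 0,"turn": 0},
    {"fingers": 0,"tz": 0,"tx": 0,"ty": 0,"turn": 0},
    {"fingers": 0,"tz": 0,"tx": 0,"ty": 0,"turn": 0},
    {"fingers": 0,"tz": 0,"tx": 0,"ty": 0,"turn": 0},
    {"fingers": 0,"tz": 0,"tx": 0,"ty": 0,"turn": 0},
    {"fingers": 0,"tz": 0,"tx": 0,"ty": 0,"turn": 0},
  ],
  squeeze=60,
)

```text
time: 6.4
tool_pos: [614.8, -15.8, 373.8]
orientation: [0.533, 0.465, 0.533, -0.465]
ft_force: [1.0, -0.9, 0.9]
gripper_width: 10.1
```

```bash
python3 - <<'E'
from h import *
s=get_state();print({k:np.round(s[k],3).tolist() for k in("time","q","tool_pos","ft_force","moment","gripper_width")})
f=grab_frame("wrist");cv2.imwrite("pics/d.png",f["frame"])
# rows plan: arc from theta0
th=np.arange(.52,1.3,.03);x=235*np.cos(th);z=235*np.sin(th)
for a,b,c in zip(th,np.diff(x),np.diff(z)):print(round(a,2),round(b*.993,1),round(b*.12,1),round(c,1),end=' | ')
E
```

```text
{'time': 6.4, 'q': [-0.026, 0.355, -0.061, 1.155, -0.0, 1.41], 'tool_pos': [614.83, -15.814, 373.772], 'ft_force': [1.006, -0.909, 0.869], 'moment': [-0.055, -0.031, -0.092], 'gripper_width': 10.117}
0.52 -3.6 -0.4 6.1 | 0.55 -3.7 -0.5 6.0 | 0.58 -3.9 -0.5 5.8 | 0.61 -4.1 -0.5 5.7 | 0.64 -4.3 -0.5 5.6 | 0.67 -4.4 -0.5 5.5 | 0.7 -4.6 -0.6 5.3 | 0.73 -4.7 -0.6 5.2 | 0.76 -4.9 -0.6 5.0 | 0.79 -5.0 -0.6 4.9 | 0.82 -5.2 -0.6 4.7 | 0.85 -5.3 -0.6 4.6 | 0.88 -5.5 -0.7 4.4 | 0.91 -5.6 -0.7 4.2 | 0.94 -5.7 -0.7 4.1 | 0.97 -5.8 -0.7 3.9 | 1.0 -5.9 -0.7 3.7 | 1.03 -6.1 -0.7 3.5 | 1.06 -6.2 -0.7 3.4 | 1.09 -6.3 -0.8 3.2 | 1.12 -6.3 -0.8 3.0 | 1.15 -6.4 -0.8 2.8 | 1.18 -6.5 -0.8 2.6 | 1.21 -6.6 -0.8 2.4 | 1.24 -6.7 -0.8 2.2 | 1.27 -6.7 -0.8 2.0 |
```

View pics/d.png

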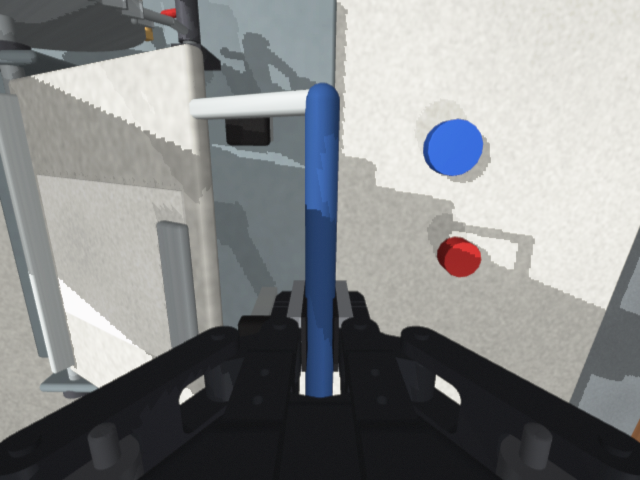

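The bar is in the grip (opening 10.1 mm). I'll raise it along the arc about 0.24 rad.

send_rows(
  steps=[
    {"fingers": 0,"tx": -3.7,"ty": -0.5,"tz": 6.0,"turn": 0},
    {"fingers": 0,"tx": -3.9,"ty": -0.5,"tz": 5.9,"turn": 0},
    {"fingers": 0,"tx": -4.0,"ty": -0.5,"tz": 5.8,"turn": 0},
    {"fingers": 0,"tx": -4.2,"ty": -0.5,"tz": 5.7,"turn": 0},
    {"fingers": 0,"tx": -4.4,"ty": -0.5,"tz": 5.5,"turn": 0},
    {"fingers": 0,"tx": -4.5,"ty": -0.6,"tz": 5.4,"turn": 0},
    {"fingers": 0,"tx": -4.7,"ty": -0.6,"tz": 5.3,"turn": 0},
    {"fingers": 0,"tx": -4.8,"ty": -0.6,"tz": 5.1,"turn": 0},
    {"fingers": 0,"tx": 0,"ty": 0,"tz": 0,"turn": 0},
    {"fingers": 0,"tx": 0,"ty": 0,"tz": 0,"turn": 0},
  ],
)

```text
time: 7.7
tool_pos: [581.0, -20.0, 419.1]
orientation: [0.533, 0.466, 0.532, -0.464]
ft_force: [6.4, 0.9, 0.6]
gripper_width: 10.3
```

```bash
cat > st.py <<'E'
from h import *
H=np.array([414.5,-43.7]);e=np.array([.9928,.12])
def st():
    F=[];
    for i in range(3):
        s=get_state();F.append(s["ft_force"])
        if i<2: grab_frame("top")
    F=np.mean(F,0);p=s["tool_pos"];r=(np.array(p[:2])-H)@e;z=p[2]-155-100
    th=np.arctan2(z,r);fx=F[:2]@e
    print("t",round(s["time"],2),"pos",np.round(p,1),"F",F.round(1),"rad",round(float(np.hypot(r,z)),1),"th",round(float(th),3),
     "tang",round(float(np.sin(th)*fx-np.cos(th)*F[2]),1),"radial",round(float(np.cos(th)*fx+np.sin(th)*F[2]),1),"w",round(s["gripper_width"],1))
if __name__=="__main__":st()
E
python3 st.py
```

```text
t 7.8 pos [581.1 -20.  419. ] F [5.4 1.4 1. ] rad 234.9 th 0.773 tang 3.1 radial 4.6 w 9.8
```

send_rows(
  steps=[
    {"fingers": 0,"tx": -4.9,"ty": -0.6,"tz": 5.0,"turn": 0},
    {"fingers": 0,"tx": -5.1,"ty": -0.6,"tz": 4.9,"turn": 0},
    {"fingers": 0,"tx": -5.2,"ty": -0.6,"tz": 4.7,"turn": 0},
    {"fingers": 0,"tx": -5.4,"ty": -0.6,"tz": 4.5,"turn": 0},
    {"fingers": 0,"tx": -1.5,"ty": -0.2,"tz": 1.3,"turn": 0},
    {"fingers": 0,"tx": -1.5,"ty": -0.2,"tz": 1.3,"turn": 0},
    {"fingers": 0,"tx": -1.5,"ty": -0.2,"tz": 1.2,"turn": 0},
    {"fingers": 0,"tx": 0,"ty": 0,"tz": 0,"turn": 0},
    {"fingers": 0,"tx": 0,"ty": 0,"tz": 0,"turn": 0},
    {"fingers": 0,"tx": 0,"ty": 0,"tz": 0,"turn": 0},
  ],
)

```text
time: 9.05
tool_pos: [556.2, -23.1, 442.2]
orientation: [0.533, 0.466, 0.532, -0.464]
ft_force: [6.5, 0.3, 3.5]
gripper_width: 9.8
```

```bash
python3 st.py
```

```text
t 9.15 pos [556.2 -23.1 442.2] F [6.3 0.8 2.9] rad 235.6 th 0.918 tang 3.2 radial 6.2 w 10.0
```

send_rows(
  steps=[
    {"fingers": 0,"tx": -1.0,"ty": -0.1,"tz": 1.2,"turn": 0},
    {"fingers": 0,"tx": -1.0,"ty": -0.1,"tz": 1.2,"turn": 0},
    {"fingers": 0,"tx": -1.1,"ty": -0.2,"tz": 1.0,"turn": 0},
    {"fingers": 0,"tx": -1.2,"ty": -0.2,"tz": 0.9,"turn": 0},
    {"fingers": 0,"tx": 0,"ty": 0,"tz": 0,"turn": 0},
    {"fingers": 0,"tx": 0,"ty": 0,"tz": 0,"turn": 0},
    {"fingers": 0,"tx": 0,"ty": 0,"tz": 0,"turn": 0},
    {"fingers": 0,"tx": 0,"ty": 0,"tz": 0,"turn": 0},
    {"fingers": 0,"tx": 0,"ty": 0,"tz": 0,"turn": 0},
    {"fingers": 0,"tx": 0,"ty": 0,"tz": 0,"turn": 0},
  ],
)

```text
time: 10.4
tool_pos: [551.5, -23.7, 445.9]
orientation: [0.533, 0.465, 0.532, -0.465]
ft_force: [5.7, -0.0, 1.9]
gripper_width: 10.0
```

```bash
python3 st.py
```

```text
t 10.5 pos [551.5 -23.7 445.9] F [5.1 0.4 1.5] rad 235.8 th 0.943 tang 3.3 radial 4.2 w 10.1
```

send_rows(
  steps=[
    {"fingers": 0,"tx": -1.2,"ty": -0.1,"tz": 0.9,"turn": 0},
    {"fingers": 0,"tx": -1.2,"ty": -0.1,"tz": 0.9,"turn": 0},
    {"fingers": 0,"tx": -1.2,"ty": -0.2,"tz": 0.9,"turn": 0},
    {"fingers": 0,"tx": -1.2,"ty": -0.2,"tz": 0.9,"turn": 0},
    {"fingers": 0,"tx": 0,"ty": 0,"tz": 0,"turn": 0},
    {"fingers": 0,"tx": 0,"ty": 0,"tz": 0,"turn": 0},
    {"fingers": 0,"tx": 0,"ty": 0,"tz": 0,"turn": 0},
    {"fingers": 0,"tx": 0,"ty": 0,"tz": 0,"turn": 0},
    {"fingers": 0,"tx": 0,"ty": 0,"tz": 0,"turn": 0},
    {"fingers": 0,"tx": 0,"ty": 0,"tz": 0,"turn": 0},
  ],
)

```text
time: 11.75
tool_pos: [547.3, -24.3, 449.3]
orientation: [0.533, 0.466, 0.532, -0.464]
ft_force: [9.7, 1.8, -2.1]
gripper_width: 9.9
```

```bash
python3 st.py
```

```text
t 11.85 pos [547.3 -24.3 449.3] F [ 8.6  1.  -1.4] rad 236.1 th 0.966 tang 7.9 radial 3.8 w 9.9
```

Contact with the stop (push 7.9 N against 3.2 N holding). I'll lean in gently.

send_rows(
  steps=[
    {"fingers": 0,"tx": -0.6,"ty": -0.1,"tz": 0.4,"turn": 0},
    {"fingers": 0,"tx": -0.6,"ty": 0,"tz": 0.4,"turn": 0},
    {"fingers": 0,"tx": -0.6,"ty": -0.1,"tz": 0.4,"turn": 0},
    {"fingers": 0,"tx": -0.5,"ty": -0.1,"tz": 0.4,"turn": 0},
    {"fingers": 0,"tx": 0,"ty": 0,"tz": 0,"turn": 0},
    {"fingers": 0,"tx": 0,"ty": 0,"tz": 0,"turn": 0},
    {"fingers": 0,"tx": 0,"ty": 0,"tz": 0,"turn": 0},
    {"fingers": 0,"tx": 0,"ty": 0,"tz": 0,"turn": 0},
    {"fingers": 0,"tx": 0,"ty": 0,"tz": 0,"turn": 0},
    {"fingers": 0,"tx": 0,"ty": 0,"tz": 0,"turn": 0},
  ],
)

```text
time: 13.1
tool_pos: [545.4, -24.5, 450.6]
orientation: [0.533, 0.466, 0.532, -0.464]
ft_force: [11.4, 1.5, -3.8]
gripper_width: 9.6
```

```bash
python3 st.py
```

```text
t 13.2 pos [545.4 -24.5 450.6] F [11.2  1.  -4.2] rad 236.1 th 0.976 tang 11.7 radial 2.9 w 10.1
```

send_rows(
  steps=[
    {"fingers": 0,"tx": -0.6,"ty": -0.1,"tz": 0.4,"turn": 0},
    {"fingers": 0,"tx": -0.6,"ty": 0,"tz": 0.4,"turn": 0},
    {"fingers": 0,"tx": -0.6,"ty": -0.1,"tz": 0.4,"turn": 0},
    {"fingers": 0,"tx": -0.5,"ty": -0.1,"tz": 0.4,"turn": 0},
    {"fingers": 0,"tx": 0,"ty": 0,"tz": 0,"turn": 0},
    {"fingers": 0,"tx": 0,"ty": 0,"tz": 0,"turn": 0},
    {"fingers": 0,"tx": 0,"ty": 0,"tz": 0,"turn": 0},
    {"fingers": 0,"tx": 0,"ty": 0,"tz": 0,"turn": 0},
    {"fingers": 0,"tx": 0,"ty": 0,"tz": 0,"turn": 0},
    {"fingers": 0,"tx": 0,"ty": 0,"tz": 0,"turn": 0},
  ],
)

```text
time: 14.45
tool_pos: [543.5, -24.9, 451.8]
orientation: [0.534, 0.466, 0.532, -0.464]
ft_force: [13.7, 0.7, -6.9]
gripper_width: 9.6
```

```bash
python3 st.py; python3 - <<'E'
from h import *
f=grab_frame("scene");cv2.imwrite("pics/e.png",cv2.resize(f["frame"][80:280,180:480],(750,500)))
E
```

```text
t 14.55 pos [543.5 -24.8 451.9] F [13.3  0.8 -7.3] rad 236.1 th 0.986 tang 15.2 radial 1.2 w 10.0
```

View pics/e.png

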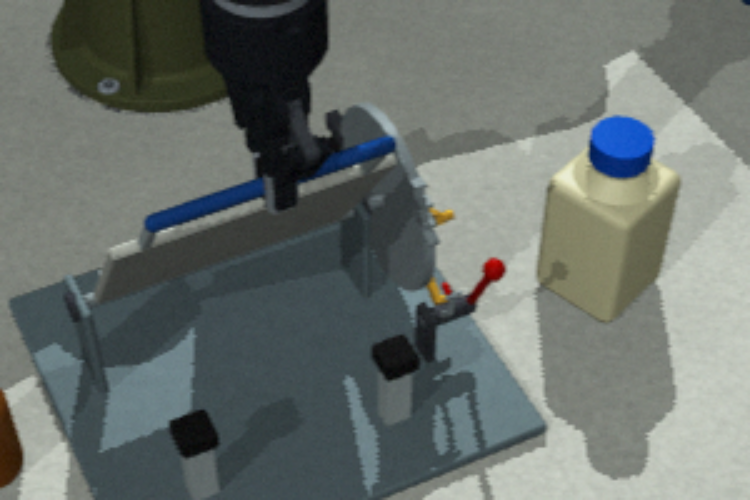

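The red flag now leans away from the wheel (ball at (493,268), pivot near (445,300) in the crop; it stood upright before). The pawl looks flipped at about 0.98 rad. I'll lower carefully and feel for a catch near 0.89 rad.

send_rows(
  steps=[
    {"fingers": 0,"tx": 1.7,"ty": 0.2,"tz": -1.2,"turn": 0},
    {"fingers": 0,"tx": 1.7,"ty": 0.2,"tz": -1.2,"turn": 0},
    {"fingers": 0,"tx": 1.7,"ty": 0.2,"tz": -1.2,"turn": 0},
    {"fingers": 0,"tx": 1.7,"ty": 0.2,"tz": -1.2,"turn": 0},
    {"fingers": 0,"tx": 1.7,"ty": 0.2,"tz": -1.2,"turn": 0},
    {"fingers": 0,"tx": 1.7,"ty": 0.2,"tz": -1.3,"turn": 0},
    {"fingers": 0,"tx": 1.7,"ty": 0.2,"tz": -1.3,"turn": 0},
    {"fingers": 0,"tx": 1.7,"ty": 0.2,"tz": -1.3,"turn": 0},
    {"fingers": 0,"tx": 0,"ty": 0,"tz": 0,"turn": 0},
    {"fingers": 0,"tx": 0,"ty": 0,"tz": 0,"turn": 0},
  ],
)

```text
time: 15.85
tool_pos: [555.7, -23.2, 443.1]
orientation: [0.533, 0.465, 0.532, -0.465]
ft_force: [6.3, 2.1, 5.4]
gripper_width: 9.8
```

```bash
python3 st.py
```

```text
t 15.95 pos [555.7 -23.2 443.1] F [5.4 1.2 5.5] rad 236.0 th 0.922 tang 1.1 radial 7.7 w 9.7
```

send_rows(
  steps=[
    {"fingers": 0,"tx": 0.6,"ty": 0.1,"tz": 0.8,"turn": 0},
    {"fingers": 0,"tx": 0.6,"ty": 0.1,"tz": 0.8,"turn": 0},
    {"fingers": 0,"tx": 0.8,"ty": 0.1,"tz": -0.6,"turn": 0},
    {"fingers": 0,"tx": 0.8,"ty": 0.1,"tz": -0.6,"turn": 0},
    {"fingers": 0,"tx": 0.8,"ty": 0.1,"tz": -0.6,"turn": 0},
    {"fingers": 0,"tx": 0.8,"ty": 0.1,"tz": -0.7,"turn": 0},
    {"fingers": 0,"tx": 0,"ty": 0,"tz": 0,"turn": 0},
    {"fingers": 0,"tx": 0,"ty": 0,"tz": 0,"turn": 0},
    {"fingers": 0,"tx": 0,"ty": 0,"tz": 0,"turn": 0},
    {"fingers": 0,"tx": 0,"ty": 0,"tz": 0,"turn": 0},
  ],
)

```text
time: 17.2
tool_pos: [559.2, -22.8, 440.9]
orientation: [0.532, 0.464, 0.533, -0.466]
ft_force: [-3.8, -1.5, -7.8]
gripper_width: 9.7
```

```bash
python3 st.py
```

```text
t 17.3 pos [559.2 -22.8 440.9] F [-4.3 -1.7 -7.9] rad 236.5 th 0.905 tang 1.4 radial -9.0 w 10.0
```

send_rows(
  steps=[
    {"fingers": 0,"tx": -0.6,"ty": -0.1,"tz": -0.8,"turn": 0},
    {"fingers": 0,"tx": 0.8,"ty": 0.1,"tz": -0.6,"turn": 0},
    {"fingers": 0,"tx": 0.8,"ty": 0.1,"tz": -0.6,"turn": 0},
    {"fingers": 0,"tx": 0.8,"ty": 0.1,"tz": -0.6,"turn": 0},
    {"fingers": 0,"tx": 0.8,"ty": 0.1,"tz": -0.6,"turn": 0},
    {"fingers": 0,"tx": 0.8,"ty": 0.1,"tz": -0.7,"turn": 0},
    {"fingers": 0,"tx": 0,"ty": 0,"tz": 0,"turn": 0},
    {"fingers": 0,"tx": 0,"ty": 0,"tz": 0,"turn": 0},
    {"fingers": 0,"tx": 0,"ty": 0,"tz": 0,"turn": 0},
    {"fingers": 0,"tx": 0,"ty": 0,"tz": 0,"turn": 0},
  ],
)

```text
time: 18.55
tool_pos: [563.1, -22.3, 437.6]
orientation: [0.533, 0.465, 0.533, -0.465]
ft_force: [-5.0, -0.4, -6.7]
gripper_width: 9.9
```

```bash
python3 st.py
```

```text
t 18.65 pos [563.  -22.3 437.5] F [-4.8 -0.7 -6.7] rad 236.3 th 0.883 tang 0.5 radial -8.2 w 9.8
```

send_rows(
  steps=[
    {"fingers": 0,"tx": -0.6,"ty": -0.1,"tz": -0.8,"turn": 0},
    {"fingers": 0,"tx": 0.8,"ty": 0.1,"tz": -0.6,"turn": 0},
    {"fingers": 0,"tx": 0.8,"ty": 0.1,"tz": -0.6,"turn": 0},
    {"fingers": 0,"tx": 0.8,"ty": 0.1,"tz": -0.6,"turn": 0},
    {"fingers": 0,"tx": 0.8,"ty": 0.1,"tz": -0.7,"turn": 0},
    {"fingers": 0,"tx": 0.8,"ty": 0.1,"tz": -0.7,"turn": 0},
    {"fingers": 0,"tx": 0,"ty": 0,"tz": 0,"turn": 0},
    {"fingers": 0,"tx": 0,"ty": 0,"tz": 0,"turn": 0},
    {"fingers": 0,"tx": 0,"ty": 0,"tz": 0,"turn": 0},
    {"fingers": 0,"tx": 0,"ty": 0,"tz": 0,"turn": 0},
  ],
)

```text
time: 19.9
tool_pos: [566.8, -21.9, 434.0]
orientation: [0.533, 0.465, 0.532, -0.465]
ft_force: [-0.3, 0.5, -0.7]
gripper_width: 10.1
```

```bash
python3 st.py
```

```text
t 20.0 pos [566.8 -21.8 434. ] F [-0.2  0.7 -0.3] rad 236.0 th 0.861 tang 0.1 radial -0.3 w 9.9
```

send_rows(
  steps=[
    {"fingers": 0,"tx": 0.8,"ty": 0.1,"tz": -0.6,"turn": 0},
    {"fingers": 0,"tx": 0.7,"ty": 0.1,"tz": -0.7,"turn": 0},
    {"fingers": 0,"tx": 0.8,"ty": 0.1,"tz": -0.6,"turn": 0},
    {"fingers": 0,"tx": 0.7,"ty": 0.1,"tz": -0.7,"turn": 0},
    {"fingers": 0,"tx": 0.8,"ty": 0.1,"tz": -0.7,"turn": 0},
    {"fingers": 0,"tx": 0,"ty": 0,"tz": 0,"turn": 0},
    {"fingers": 0,"tx": 0,"ty": 0,"tz": 0,"turn": 0},
    {"fingers": 0,"tx": 0,"ty": 0,"tz": 0,"turn": 0},
    {"fingers": 0,"tx": 0,"ty": 0,"tz": 0,"turn": 0},
    {"fingers": 0,"tx": 0,"ty": 0,"tz": 0,"turn": 0},
  ],
)

```text
time: 21.25
tool_pos: [570.4, -21.4, 430.4]
orientation: [0.533, 0.465, 0.533, -0.465]
ft_force: [1.6, 0.5, -0.9]
gripper_width: 10.0
```

```bash
python3 st.py; python3 - <<'E'
import numpy as np
th=np.arange(.84,.0,-.03);x=235.8*np.cos(th)*.9928;z=235.8*np.sin(th)
for a,b,c in zip(th,np.diff(x),np.diff(z)):print(round(a,2),round(b,1),round(b*.12,1),round(c,1),end=' | ')
E
```

```text
t 21.35 pos [570.4 -21.4 430.4] F [ 1.5  0.7 -0.9] rad 235.7 th 0.839 tang 1.8 radial 0.4 w 10.1
0.84 5.2 0.6 -4.8 | 0.81 5.0 0.6 -5.0 | 0.78 4.9 0.6 -5.1 | 0.75 4.7 0.6 -5.2 | 0.72 4.6 0.5 -5.4 | 0.69 4.4 0.5 -5.5 | 0.66 4.2 0.5 -5.7 | 0.63 4.1 0.5 -5.8 | 0.6 3.9 0.5 -5.9 | 0.57 3.7 0.4 -6.0 | 0.54 3.5 0.4 -6.1 | 0.51 3.3 0.4 -6.2 | 0.48 3.1 0.4 -6.3 | 0.45 3.0 0.4 -6.4 | 0.42 2.8 0.3 -6.5 | 0.39 2.6 0.3 -6.6 | 0.36 2.4 0.3 -6.7 | 0.33 2.2 0.3 -6.7 | 0.3 2.0 0.2 -6.8 | 0.27 1.8 0.2 -6.8 | 0.24 1.6 0.2 -6.9 | 0.21 1.4 0.2 -6.9 | 0.18 1.2 0.1 -7.0 | 0.15 0.9 0.1 -7.0 | 0.12 0.7 0.1 -7.0 | 0.09 0.5 0.1 -7.1 | 0.06 0.3 0.0 -7.1 |
```

The board is free (carried at 1.8 N, no catch past 0.89). I'll lower it along the arc at about 0.24 rad/s.

send_rows(
  steps=[
    {"fingers": 0,"tx": 5.2,"ty": 0.6,"tz": -4.8,"turn": 0},
    {"fingers": 0,"tx": 5.0,"ty": 0.6,"tz": -5.0,"turn": 0},
    {"fingers": 0,"tx": 4.9,"ty": 0.6,"tz": -5.1,"turn": 0},
    {"fingers": 0,"tx": 4.7,"ty": 0.6,"tz": -5.2,"turn": 0},
    {"fingers": 0,"tx": 4.6,"ty": 0.5,"tz": -5.4,"turn": 0},
    {"fingers": 0,"tx": 4.4,"ty": 0.5,"tz": -5.5,"turn": 0},
    {"fingers": 0,"tx": 4.2,"ty": 0.5,"tz": -5.7,"turn": 0},
    {"fingers": 0,"tx": 4.1,"ty": 0.5,"tz": -5.8,"turn": 0},
    {"fingers": 0,"tx": 0,"ty": 0,"tz": 0,"turn": 0},
    {"fingers": 0,"tx": 0,"ty": 0,"tz": 0,"turn": 0},
  ],
)

```text
time: 22.6
tool_pos: [607.2, -16.9, 387.8]
orientation: [0.532, 0.465, 0.533, -0.465]
ft_force: [-1.4, 2.7, -1.7]
gripper_width: 9.9
```

```bash
python3 st.py
```

```text
t 22.7 pos [607.2 -16.9 387.9] F [-1.   3.2 -1.5] rad 235.6 th 0.599 tang 0.9 radial -1.4 w 10.3
```

send_rows(
  steps=[
    {"fingers": 0,"tx": 3.9,"ty": 0.4,"tz": -5.9,"turn": 0},
    {"fingers": 0,"tx": 3.7,"ty": 0.4,"tz": -6.0,"turn": 0},
    {"fingers": 0,"tx": 3.5,"ty": 0.3,"tz": -6.1,"turn": 0},
    {"fingers": 0,"tx": 3.3,"ty": 0.3,"tz": -6.2,"turn": 0},
    {"fingers": 0,"tx": 3.1,"ty": 0.3,"tz": -6.3,"turn": 0},
    {"fingers": 0,"tx": 3.0,"ty": 0.3,"tz": -6.4,"turn": 0},
    {"fingers": 0,"tx": 2.8,"ty": 0.3,"tz": -6.5,"turn": 0},
    {"fingers": 0,"tx": 2.6,"ty": 0.3,"tz": -6.6,"turn": 0},
    {"fingers": 0,"tx": 0,"ty": 0,"tz": 0,"turn": 0},
    {"fingers": 0,"tx": 0,"ty": 0,"tz": 0,"turn": 0},
  ],
)

```text
time: 23.95
tool_pos: [633.5, -13.8, 337.1]
orientation: [0.532, 0.465, 0.533, -0.465]
ft_force: [-2.0, 7.6, -1.7]
gripper_width: 9.8
```

```bash
python3 st.py
```

```text
t 24.05 pos [633.5 -13.9 337.2] F [-1.9  6.8 -1.8] rad 235.8 th 0.356 tang 1.4 radial -1.6 w 10.0
```

send_rows(
  steps=[
    {"fingers": 0,"tx": 2.4,"ty": 0.5,"tz": -6.7,"turn": 0},
    {"fingers": 0,"tx": 2.2,"ty": 0.5,"tz": -6.7,"turn": 0},
    {"fingers": 0,"tx": 2.0,"ty": 0.4,"tz": -6.8,"turn": 0},
    {"fingers": 0,"tx": 1.8,"ty": 0.4,"tz": -6.8,"turn": 0},
    {"fingers": 0,"tx": 1.6,"ty": 0.4,"tz": -6.9,"turn": 0},
    {"fingers": 0,"tx": 1.4,"ty": 0.4,"tz": -6.9,"turn": 0},
    {"fingers": 0,"tx": 1.1,"ty": 0.2,"tz": -7.0,"turn": 0},
    {"fingers": 0,"tx": 0.9,"ty": 0.2,"tz": -7.0,"turn": 0},
    {"fingers": 0,"tx": 0,"ty": 0,"tz": 0,"turn": 0},
    {"fingers": 0,"tx": 0,"ty": 0,"tz": 0,"turn": 0},
  ],
)

```text
time: 25.3
tool_pos: [646.2, -11.8, 282.8]
orientation: [0.532, 0.464, 0.533, -0.466]
ft_force: [-5.5, 0.7, -0.6]
gripper_width: 9.9
```

```bash
python3 st.py
```

```text
t 25.4 pos [646.2 -11.8 282.9] F [-5.9  1.1 -1. ] rad 235.5 th 0.119 tang 0.4 radial -5.8 w 10.1
```

send_rows(
  steps=[
    {"fingers": 0,"tx": 0,"ty": 0.1,"tz": -3,"turn": 0},
    {"fingers": 0,"tx": 0,"ty": 0.1,"tz": -3,"turn": 0},
    {"fingers": 0,"tx": 0.1,"ty": 0,"tz": -3,"turn": 0},
    {"fingers": 0,"tx": 0.1,"ty": 0,"tz": -3,"turn": 0},
    {"fingers": 0,"tx": 0.1,"ty": 0,"tz": -3,"turn": 0},
    {"fingers": 0,"tx": 0.1,"ty": 0,"tz": -3,"turn": 0},
    {"fingers": 0,"tx": 0,"ty": 0,"tz": -2,"turn": 0},
    {"fingers": 0,"tx": 0,"ty": 0,"tz": -1,"turn": 0},
    {"fingers": 0,"tx": 0,"ty": 0,"tz": 0,"turn": 0},
    {"fingers": 0,"tx": 0,"ty": 0,"tz": 0,"turn": 0},
  ],
)

```text
time: 26.65
tool_pos: [647.2, -11.6, 262.0]
orientation: [0.533, 0.465, 0.532, -0.465]
ft_force: [-3.7, -2.2, -2.7]
gripper_width: 9.7
```

```bash
python3 st.py
```

```text
t 26.75 pos [647.2 -11.5 261.9] F [-4.4 -2.5 -2.8] rad 235.0 th 0.03 tang 2.7 radial -4.8 w 9.8
```

send_rows(
  steps=[
    {"fingers": 0,"tx": 0,"ty": 0,"tz": -1,"turn": 0},
    {"fingers": 0,"tx": 0,"ty": 0,"tz": -1,"turn": 0},
    {"fingers": 0,"tx": 0,"ty": 0,"tz": -1,"turn": 0},
    {"fingers": 0,"tx": 0,"ty": 0,"tz": -1,"turn": 0},
    {"fingers": 0,"tx": 0,"ty": 0,"tz": -1,"turn": 0},
    {"fingers": 0,"tx": 0,"ty": 0,"tz": 0,"turn": 0},
    {"fingers": 0,"tx": 0,"ty": 0,"tz": 0,"turn": 0},
    {"fingers": 0,"tx": 0,"ty": 0,"tz": 0,"turn": 0},
    {"fingers": 0,"tx": 0,"ty": 0,"tz": 0,"turn": 0},
    {"fingers": 0,"tx": 0,"ty": 0,"tz": 0,"turn": 0},
  ],
)

```text
time: 28.0
tool_pos: [647.1, -11.5, 259.7]
orientation: [0.533, 0.465, 0.532, -0.465]
ft_force: [-11.7, -2.5, 15.0]
gripper_width: 10.0
```

```bash
python3 st.py
```

```text
t 28.1 pos [647.1 -11.5 259.7] F [-11.6  -2.6  15. ] rad 234.8 th 0.02 tang -15.3 radial -11.5 w 9.6
```

Contact at 15 N. I'll relax the load first, then look.

send_rows(
  steps=[
    {"fingers": 0,"tx": -0.4,"ty": 0,"tz": 0.7,"turn": 0},
    {"fingers": 0,"tx": -0.3,"ty": 0,"tz": 0.7,"turn": 0},
    {"fingers": 0,"tx": 0,"ty": 0,"tz": 0.7,"turn": 0},
    {"fingers": 0,"tx": 0,"ty": 0,"tz": 0,"turn": 0},
    {"fingers": 0,"tx": 0,"ty": 0,"tz": 0,"turn": 0},
    {"fingers": 0,"tx": 0,"ty": 0,"tz": 0,"turn": 0},
    {"fingers": 0,"tx": 0,"ty": 0,"tz": 0,"turn": 0},
    {"fingers": 0,"tx": 0,"ty": 0,"tz": 0,"turn": 0},
    {"fingers": 0,"tx": 0,"ty": 0,"tz": 0,"turn": 0},
    {"fingers": 0,"tx": 0,"ty": 0,"tz": 0,"turn": 0},
  ],
)

```text
time: 29.35
tool_pos: [646.9, -11.6, 259.9]
orientation: [0.533, 0.465, 0.532, -0.465]
ft_force: [-3.9, -3.8, 2.4]
gripper_width: 9.8
```

```bash
python3 st.py; python3 - <<'E'
from h import *
for c in("top","scene","wrist"):
    f=grab_frame(c);P=cloud(f)
    if c=="scene": cv2.imwrite("pics/f.png",cv2.resize(f["frame"][100:300,180:480],(750,500)))
    e=np.array([.9928,.12]);d=(P[...,:2]-[414.5,-43.7]);a=d@e;b=d@np.array([-.12,.9928])
    k=(a>15)&(a<165)&(abs(b)<100)&(abs(P[...,2]-105)<15)&(f["depth"]>0)
    Q=np.c_[a[k],b[k],np.ones(k.sum())];z=P[k][:,2]
    if k.sum()>300:
        for i in range(4):
            s,*_=np.linalg.lstsq(Q,z,rcond=None);r=abs(Q@s-z);g=r<3;Q,z=Q[g],z[g]
        print(c,k.sum(),len(z),"slope",s.round(4))
E
```

```text
t 29.45 pos [646.9 -11.6 259.9] F [-3.9 -3.2  2. ] rad 234.7 th 0.021 tang -2.1 radial -4.2 w 9.6
scene 3715 3219 slope [9.000000e-04 1.110000e-02 1.057794e+02]
wrist 46499 41159 slope [ 2.310000e-02 -1.950000e-02  1.039772e+02]
```

View pics/f.png

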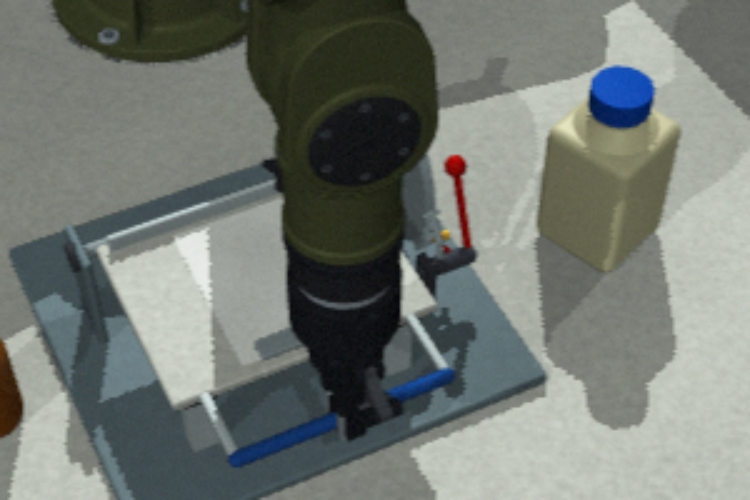

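The board looks flat and the pawl is set back (flag upright, ball at (456,165)). The load is relaxed to 2 N. I'll release and rise.

send_rows(
  steps=[
    {"fingers": 12,"tx": 0,"ty": 0,"tz": 0,"turn": 0},
    {"fingers": 16,"tx": 0,"ty": 0,"tz": 0,"turn": 0},
    {"fingers": 25,"tx": 0,"ty": 0,"tz": 0,"turn": 0},
    {"fingers": 40,"tx": 0,"ty": 0,"tz": 0,"turn": 0},
    {"fingers": 40,"tx": 0,"ty": 0,"tz": 0,"turn": 0},
    {"fingers": 40,"tx": 0,"ty": 0,"tz": 5,"turn": 0},
    {"fingers": 40,"tx": 0,"ty": 0,"tz": 10,"turn": 0},
    {"fingers": 40,"tx": 0,"ty": 0,"tz": 15,"turn": 0},
    {"fingers": 40,"tx": 0,"ty": 0,"tz": 20,"turn": 0},
    {"fingers": 40,"tx": 0,"ty": 0,"tz": 20,"turn": 0},
  ],
)

```text
time: 30.85
tool_pos: [646.6, -11.2, 331.1]
orientation: [0.533, 0.465, 0.532, -0.465]
ft_force: [-0.0, 0.2, 0.9]
gripper_width: 39.9
```

send_rows(
  steps=[
    {"fingers": 40,"tx": 0,"ty": 0,"tz": 30,"turn": 0},
    {"fingers": 40,"tx": 0,"ty": 0,"tz": 30,"turn": 0},
    {"fingers": 40,"tx": 0,"ty": 0,"tz": 30,"turn": 0},
    {"fingers": 40,"tx": 0,"ty": 0,"tz": 30,"turn": 0},
    {"fingers": 40,"tx": -20,"ty": 40,"tz": 0,"turn": 0},
    {"fingers": 40,"tx": -20,"ty": 40,"tz": 0,"turn": 0},
    {"fingers": 40,"tx": -20,"ty": 40,"tz": 0,"turn": 0},
    {"fingers": 40,"tx": -20,"ty": 40,"tz": 0,"turn": 0},
    {"fingers": 40,"tx": -20,"ty": 40,"tz": 0,"turn": 0},
    {"fingers": 40,"tx": -20,"ty": 40,"tz": 0,"turn": 0},
  ],
)

```text
time: 32.1
tool_pos: [525.6, 230.0, 450.7]
orientation: [0.533, 0.466, 0.532, -0.464]
ft_force: [-0.4, 0.0, -0.7]
gripper_width: 40.2
```

```bash
cat > fin.py <<'E'
from h import *
print(get_state()["time"],np.round(get_state()["ft_force"],1))
for c in("top","scene"):
    f=grab_frame(c);P=cloud(f);cv2.imwrite("pics/g_%s.png"%c,cv2.resize(f["frame"],(800,600)))
    e=np.array([.9928,.12]);d=(P[...,:2]-[414.5,-43.7]);a=d@e;b=d@np.array([-.12,.9928])
    k=(a>15)&(a<165)&(abs(b)<100)&(abs(P[...,2]-105)<15)&(f["depth"]>0)
    Q=np.c_[a[k],b[k],np.ones(k.sum())];z=P[k][:,2]
    k2=(a<300)&(a>-150)&(abs(b)<300)&(abs(P[...,2])<6)&(f["depth"]>0);R=np.c_[a[k2],b[k2],np.ones(k2.sum())]
    print("bench ref",np.linalg.lstsq(R,P[k2][:,2],rcond=None)[0].round(4))
    for i in range(4):
        s,*_=np.linalg.lstsq(Q,z,rcond=None);g=abs(Q@s-z)<3;Q,z=Q[g],z[g]
    print(c,len(z),"slope",s.round(4))
    _,_,B=bar(c);print("bar",np.median(B,0).round(1))
    for q in("amber_bottle_mid","jug_mid","blue_cap_mid","red_cap_mid"):
        print(q,[np.round(d["position"]).tolist() for d in search_frame(q,c)[:2]])
E
python3 fin.py
```

```text
32.1 [-0.4  0.  -0.7]
bench ref [-1.000e-04  3.000e-04  2.661e-01]
top 4918 slope [ 3.300000e-03 -1.000000e-03  1.056068e+02]
bar [647.4 -14.4 105.6]
amber_bottle_mid [[474.0, -257.0, 88.0], [400.0, -24.0, 14.0]]
jug_mid [[400.0, -19.0, 12.0]]
blue_cap_mid [[728.0, 65.0, 17.0]]
red_cap_mid [[757.0, -36.0, 24.0]]
bench ref [-1.000e-04 -1.200e-03 -2.295e-01]
scene 5113 slope [ 8.000000e-04 -9.000000e-04  1.052785e+02]
bar [651.  -17.3 104.2]
amber_bottle_mid [[510.0, -264.0, 82.0]]
jug_mid [[483.0, 264.0, 111.0]]
blue_cap_mid [[736.0, 64.0, 18.0]]
red_cap_mid [[768.0, -39.0, 27.0], [498.0, -10.0, 105.0]]
```

View pics/g_scene.png

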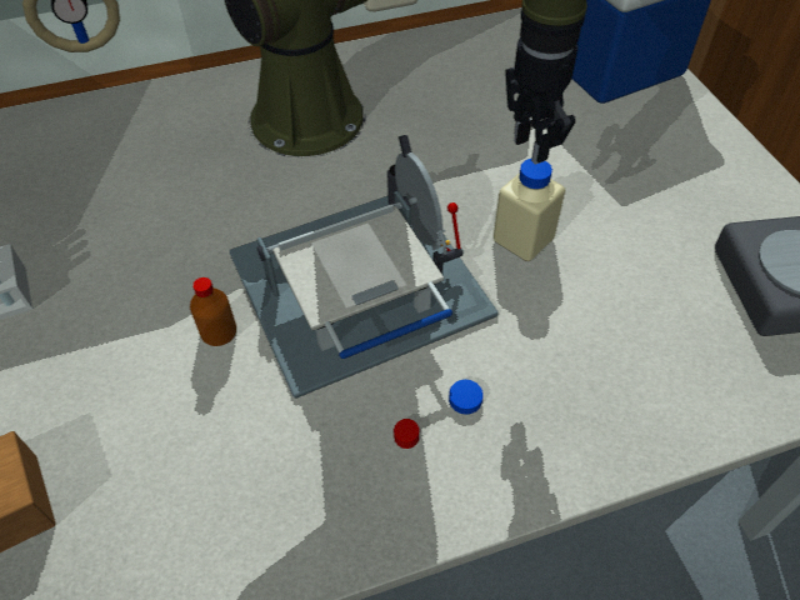

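The board lies flat (slope 0.001–0.003). The bottle is at (213,312), the jug at (530,210) and the caps at (466,397) and (406,433), all as at the start. The gripper is clear above the jug.

```bash
python3 -c "
from cell import *
print(hand_in())"
```

```text
the job is handed in; nothing more can be done
None
```

The board is folded flat and released, and I handed the job in after about 32 of the 72 s; no verdict was reported.

- **Raising and flipping:** I gripped the blue bar at about 0.53 rad and raised it through the notches. It met the sprung stop at about 0.96 rad. The last push before the flag leaned away was about 12 N beyond the holding force, measured at about 0.98 rad. That is just under the stated 13–15 N.
- **Lowering:** I felt for a catch below the top notch in small steps, found none, and lowered the board slowly. It met the rests with about 15 N down on the bar. I relaxed that to about 2 N before opening the fingers.

**Last checks:**
- **Board:** the slope measured 0.003 rad in the top picture and 0.001 in the scene picture, against the 0.02 limit. The flag is back upright and the bar's visible top is at about 105 mm.
- **Bottle, jug and caps:** all found within about 6 mm of their first readings. The exception is the jug in the top picture, where the network returned only a false match. The scene picture shows the jug unmoved.
- **Robot:** free of everything, with forces under 1 N.
- **Disagreement:** just before release the gripper position suggested the board was about 5 mm above flat. The pictures after release show it flat, so I put that down to the bar shifting in the pads.

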